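Fit the cam on the resin pump

TASK

Two grey plastic discs lie on the laminating bench. Pick up the egg-shaped cam, the one with the D-shaped bore, and fit it on the upright flatted shaft of the green pump drive: turn it so that its bore matches the flat of the shaft, seat it fully home on the collar and let go. Leave the round wheel where it lies.

Things in the scene. Friction and masses are not known exactly. Their poses are not given: they have to be found in the camera images.
- cam: Grey plastic cam, 0.13-0.25 kg, flat on the bench, hub up. Egg-shaped plate 16 mm thick, radius 34, lobe tip 52 mm from the axis; square hub 46 x 46 mm from 16 to 54 mm above the underside: grip it from above. D-shaped through bore 33 mm across, its flat 5.5 mm from the axis on the lobe side. Origin: bore axis at the underside. x to the lobe and the bore's flat, z up; hub sides face x and y.
- wheel: Bystander, to be left alone: grey plastic round wheel, plate 80 mm across and 16 mm thick, round hub 46 mm across up to 54 mm, plain round bore of 20 mm that does not fit the shaft. Origin: on its axis at the underside, z up.
- drive: Fixed green box of the pump drive, 40 mm high, with the shaft. Origin: shaft axis at bench height; x out of the shaft's flat, z up. It reaches 65 mm from the axis in +x and -x, 58 in -y, 100 in +y. A follower roller and pump head stand on it from 49 mm out in +y, at most 58 mm above the bench, clear of a fitted cam. Seen from above, from shaft towards pump head, the flat faces right.
- seat (a point): On the drive's shaft axis, at the top of the collar (54 mm across, 46 mm above the bench) where the cam's underside rests. Steel shaft, upright, does not turn: 28 mm across, one flat 3.5 mm from the axis, 56 mm above the collar, top 14 mm tapering to a nose 13 mm across that leads the bore on. x out of the flat, z up. The cam fits with its x along this x; play about 2 mm and 8 degrees.
Not all that is in view belongs to the job. Leave any blue look-alike of the cam alone.

How it is judged (in metres and radians):
At the end, for the whole second after the job is handed in: The cam sits on the shaft, hub up: its bore axis within 10 mm of the shaft axis, its underside within 6 mm of the collar, its x within 26 degrees of the shaft's flat direction, level within 7 degrees, let go and at rest (horizontal distance between cam and seat below 0.01 m and z of cam in the frame of seat between -0.006 and 0.006 m and angle between the x axis of cam and the x axis of seat, either way round below 0.45 rad and angle between cam's own z axis and vertical below 0.12 rad and linear speed of cam below 0.02 m/s); the robot touches nothing.
It fails at once if the round wheel is moved by more than 30 mm (distance of wheel from where it was at the start of the episode above 0.03 m).
It also fails if it takes over 40 s, if anything falls off the work surface, if the arm or the gripper's body presses on something with over 40 N, if the wrist force passes 120 N, or if a joint passes its speed limit or range.

ROBOT

A 6-joint arm with a two-finger parallel gripper is mounted at the origin on the work surface. World frame = base frame: x ahead of the robot, y to its left, z up, the work surface at z = 0. Lengths are in mm, angles in rad, forces in N, time in s.
With the tool pointing down it reaches from about 300 to 775 mm from the base axis. Payload 14.6 kg.
Tool frame: the origin (TCP) lies midway between the tips of the shut fingers; the grasp point (between the pads) lies 19 mm behind it; y points along the fingers, z is the direction in which the jaws open and shut, and the axes are right-handed (so a half turn about y gives the same grasp; the last joint's range is limited). The gripper opens to 94 mm and grips with 3 to 60 N. Pads are 16 mm wide; open, the fingers measure 119 mm over their backs; the gripper's body (75 mm by 177 mm) begins 78 mm behind the grasp point.
Start: joints at [1.247, 0.3, 1.521, -0, 1.321, -0.067], TCP at [139.691, 531.955, 205.446] pointing down, gripper open.
Joint ranges: [-3.03, 3.03], [-0.79, 2.21], [0.23, 2.52], [-1.04, 4.18], [0, 3.07], [-2.55, 2.55]. Speed limits (rad/s): [2.22, 2.22, 2.57, 3.14, 3.14, 3.14].

INTERFACE

Orientations are given as [roll, pitch, yaw] about the fixed x, y, z axes, in that order (R = Rz(yaw) Ry(pitch) Rx(roll)).
In Python, from cell import manip gives the robot as it stands.
- The arm moves only by the tool play_rows, never from a script. Its argument "series" is a list of rows, each a list of 3 entries, a list of its own where there are three numbers: the shift along the tool's x, y, z in m, then the turn about the tool's y in rad, then the closure, from 0 (fully open) to 1 (shut). In form: [[[dx, dy, dz], twist, grip], ...]. A call has 1 to 20 rows; each row is the pose to reach, as a shift and turn from the pose measured when the call began, along the tool's axes at that moment; what a row does not reach only later rows make up. A row lasts 1/10 s, in which the tool goes at most 50 mm and 8.59 degrees, less where a joint would pass 70% of its speed; a pose out of reach is approached as far as the arm can. A call with a gripper value outside its range is refused whole. The fingers move at their own pace and stop on an object; "squeeze" is the grip in N (left out, the last holds). Time passes only in rows, so rows that repeat a pose let the fingers close. It gives the time, the measured TCP pose, the force and the opening at its end, in the units of the state.
- manip.read_state(): the state, without advancing time (a new reading comes with each control period).
- manip.camera(name): name is "scene" or "top" or "wrist"; returns the picture (420x560x3 uint8, red, green, blue); there is no depth.
- manip.camera_params(name): a dict with "K" (3x3 intrinsics, pixels), "dist_coeffs" ([k1, k2, p1, p2, k3] as OpenCV has them; the pictures are not rectified), "rvec" (rotation vector, rad) and "tvec" (3), from world to camera coordinates, as OpenCV has them. Camera axes: x right, y down, z forward; pixel columns grow to the right and rows downward; lengths in mm; the calibration is good to about 2 mm. A picture is of the moment at which its call begins: read the wrist's pose just before it. camera_params takes no time and is no camera call; for the wrist camera it gives the pose at the moment of the call.
- manip.sign_off(): hands the job in, once; it reports no verdict.
The state is a dict: "clock": time; "joints": joint angles; "qd": joint speeds; "effort": joint torques, N m; "eef_pos": TCP position; "eef_rot": TCP orientation; "wrist_force": force on the tool from outside, world axes, zero at the start; "moment": the same for the moment, N m; "finger_gap": finger opening in mm.
Only numpy, scipy, OpenCV 4.12 (cv2) and the standard library are available. Lean on these libraries where they do the work, as an engineer would, in place of code of your own. Each camera call takes 0.05 s, during which the arm holds its last target. There are 200 camera calls.

## Working session

There is one attempt and no reset: what is moved stays moved. The work goes in short steps, Python scripts to look and compute and a tool call to move; the robot and the scene stay as the last step left them, time stands still between calls to the robot, and variables do not carry over. Pictures are saved under pics/ and viewed, about 8 in all and at most 12, crops included, and the job is handed in when it is done.

Besides the shell and the picture viewer there is one more tool, called after ">>>" by a JSON object that holds its "method" and its "body", one argument or row to a line. play_rows: Moves the arm, as the interface text tells. Its arguments: {"type":"object","properties":{"series":{"type":"array","items":{"type":"array"}},"squeeze":{"type":"number"}},"required":["series"]}

```bash
mkdir -p pics; cat > h.py <<'E'
import numpy as np, cv2
from cell import manip
def P(n):
    p=manip.camera_params(n); return [np.array(p[k],float) for k in("K","dist_coeffs","rvec","tvec")]
def snap(n,f):
    im=manip.camera(n); cv2.imwrite(f"pics/{f}.png",im[:,:,::-1]); return im
def ray(uv,z,prm):
    K,d,r,t=prm; R=cv2.Rodrigues(r)[0]; t=t.ravel()
    u=cv2.undistortPoints(np.array([[uv]],float),K,d).ravel()
    D=R.T@np.array([u[0],u[1],1]); C=-R.T@t
    return C+D*(z-C[2])/D[2]
E
python3 - <<'E'
from h import *
a=snap("top","top"); b=snap("scene","scene")
for n in("top","scene","wrist"):
    K,d,r,t=P(n); R=cv2.Rodrigues(r)[0]; print(n,K[0,0],d.round(3),(-R.T@t.ravel()).round(1))
print(manip.read_state())
E
```

```text
top 439.2073801724063 [0.041 0.    0.    0.    0.   ] [444.1  -7.2 970.2]
scene 477.25929537966596 [-0.028  0.     0.     0.     0.   ] [1081.7  269.8 1011.1]
wrist 372.9313155165313 [-0.001  0.     0.     0.     0.   ] [ 76.8 548.8 384.1]
{'clock': 0.1, 'joints': array([ 1.24742039e+00,  3.00394349e-01,  1.52146991e+00, -4.12959270e-06,
        1.32070548e+00, -6.66060120e-02]), 'qd': array([ 9.95468649e-04, -6.12935868e-04, -7.86293968e-04, -1.62181355e-05,
        1.08579716e-03, -5.87038390e-04]), 'effort': array([ 1.96765919e-03, -5.32641113e+01, -3.53289771e+01,  7.10595120e-02,
        2.34146143e-02, -7.12920701e-05]), 'eef_pos': array([139.61479935, 531.76061624, 204.97545883]), 'eef_rot': array([-1.57177152e+00,  6.10406331e-05, -2.56768931e-01]), 'wrist_force': array([-0.05086143,  0.27493057,  0.79630106]), 'moment': array([0.03635211, 0.01591905, 0.05998866]), 'finger_gap': 93.75303755896927}
```

View pics/top.png

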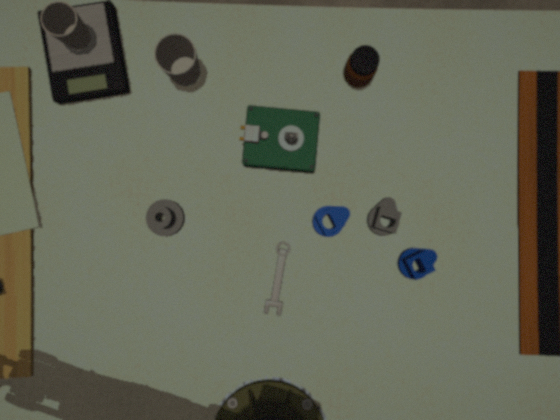

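View pics/scene.png

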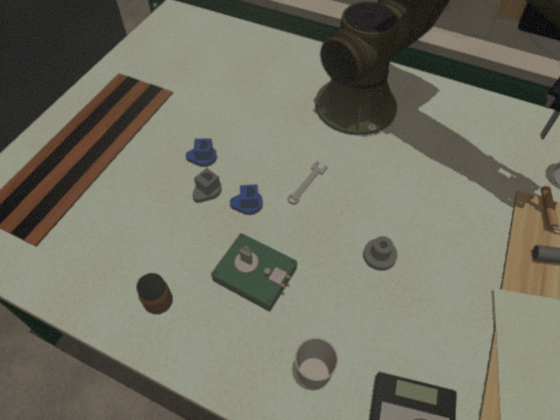

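The top view shows the cam at about (384,218), the drive shaft at (291,138), the wheel at (165,217) and blue look-alikes at (331,220) and (417,263). I'll enlarge the cam and drive.

```bash
python3 - <<'E'
from h import *
im=cv2.imread("pics/top.png")
a=cv2.resize(im[180:290,305:445],(560,440),interpolation=3)*1
b=cv2.resize(im[95:180,235:330],(536,480),interpolation=3)
cv2.imwrite("pics/c1.png",cv2.resize(im[100:270,240:440],(800,680),interpolation=3)[:, :] if 0 else cv2.convertScaleAbs(cv2.resize(im[100:250,230:430],(800,600),interpolation=3),alpha=1.5))
p=P("top")
for n,uv,z in(("cam",(384,218),54),("shaft",(291,138),102),("wheel",(165,217),54)): print(n,ray(uv,z,p).round(1))
print("corners",[ray(uv,40,p).round(0) for uv in((248,106),(320,111),(314,171),(243,165))])
E
```

```text
cam [ 474.2 -230.8   54. ]
shaft [628.  -31.7 102. ]
wheel [466.  224.7  54. ]
corners [array([708.,  60.,  40.]), array([701., -94.,  40.]), array([571., -84.,  40.]), array([581.,  67.,  40.])]
```

View pics/c1.png

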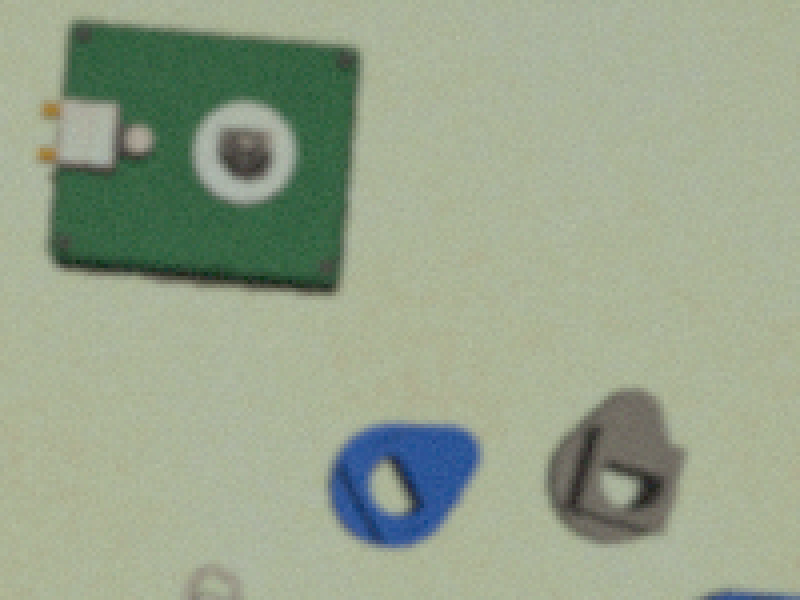

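Drive: pump head to the left (+y), so the flat faces +x, yaw about -3.5°. Cam: plate axis at crop (610,480), lobe tip at (632,390), so yaw about -14°. Computing the refined positions and the move.

```bash
cat >> h.py <<'E'
from scipy.spatial.transform import Rotation as Ro
def delta(target,yaw=None):
    s=manip.read_state(); R=Ro.from_euler("xyz",s["eef_rot"]).as_matrix()
    d=R.T@(np.array(target)-s["eef_pos"]); y0=s["eef_rot"][2]
    print("t",s["clock"],"tcp",s["eef_pos"].round(1),"rot",s["eef_rot"].round(4),"gap",round(s["finger_gap"],1),"F",s["wrist_force"].round(1))
    print("shift mm",d.round(1),"twist",None if yaw is None else round(-(yaw-y0),4))
E
python3 - <<'E'
from h import *
p=P("top"); f=lambda u,v:(230+u/4,100+v/4)
c=ray(f(610,480),16,p); t=ray(f(632,390),16,p); s=ray(f(245,152),46,p)
print("cam",c,"tip",t,np.linalg.norm(t-c),np.degrees(np.arctan2(*(t-c)[1::-1])),"collar",s)
delta([c[0],c[1],205],np.radians(-104)); delta([400,150,205])
E
```

```text
cam [ 471.05134485 -236.87061955   16.        ] tip [ 520.37629593 -248.33163666   16.        ] 50.63897423923956 -13.080980871739234 collar [639.85133142 -33.76455964  46.        ]
t 0.1 tcp [139.6 531.8 205. ] rot [-1.5718e+00  1.0000e-04 -2.5680e-01] gap 93.8 F [-0.1  0.3  0.8]
shift mm [ 5.158e+02  6.000e-01 -6.593e+02] twist 1.5584
t 0.1 tcp [139.6 531.8 205. ] rot [-1.5718e+00  1.0000e-04 -2.5680e-01] gap 93.8 F [-0.1  0.3  0.8]
shift mm [ 3.488e+02  2.000e-01 -3.031e+02] twist None
```

>>> {"method": "play_rows", "body": {
  "series": [
    [[0.349,0,-0.303],0.8,0],
    [[0.349,0,-0.303],0.8,0],
    [[0.349,0,-0.303],0.8,0],
    [[0.349,0,-0.303],0.8,0],
    [[0.349,0,-0.303],0.8,0],
    [[0.349,0,-0.303],0.8,0],
    [[0.349,0,-0.303],0.8,0],
    [[0.349,0,-0.303],0.8,0],
    [[0.516,0,-0.659],1.558,0],
    [[0.516,0,-0.659],1.558,0],
    [[0.516,0,-0.659],1.558,0],
    [[0.516,0,-0.659],1.558,0],
    [[0.516,0,-0.659],1.558,0],
    [[0.516,0,-0.659],1.558,0],
    [[0.516,0,-0.659],1.558,0],
    [[0.516,0,-0.659],1.558,0],
    [[0.516,0,-0.659],1.558,0],
    [[0.516,0,-0.659],1.558,0],
    [[0.516,0,-0.659],1.558,0],
    [[0.516,0,-0.659],1.558,0]
  ]
}}

```text
clock: 2.1
eef_pos: [471.1, -235.8, 205.5]
eef_rot: [-1.571, -0.001, -1.814]
wrist_force: [-0.4, -0.2, 0.7]
finger_gap: 94.0
```

```bash
python3 - <<'E'
from h import *
delta([471,-237,205],np.radians(-104)); p=P("wrist"); im=snap("wrist","w1")
cv2.imwrite("pics/w1b.png",cv2.convertScaleAbs(cv2.resize(im[:,:,::-1],(784,588),interpolation=3),alpha=1.6))
import pickle; pickle.dump(p,open("w1.pkl","wb"))
E
```

```text
t 2.1 tcp [ 471.1 -235.8  205.5] rot [-1.5714e+00 -7.0000e-04 -1.8142e+00] gap 94.0 F [-0.4 -0.2  0.7]
shift mm [1.2 0.5 0.2] twist 0.0009
```

View pics/w1b.png

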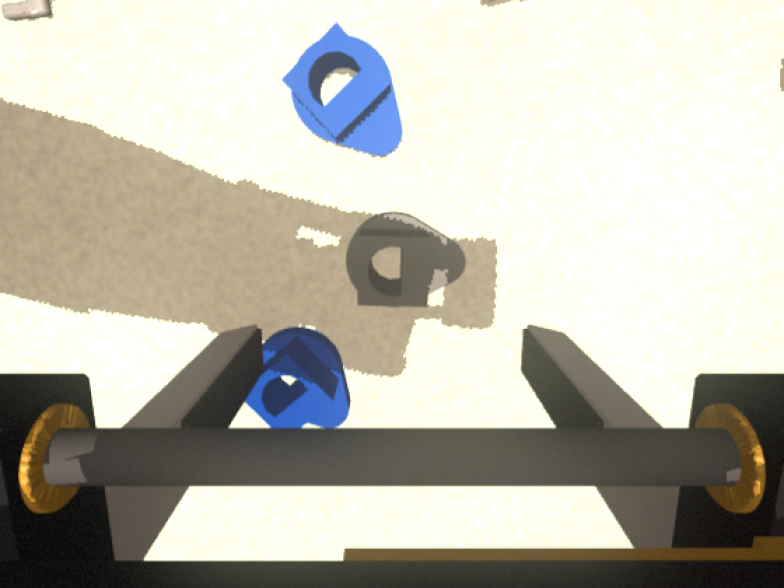

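The wrist view shows the grey cam with its hub top spanning about x 358–430 and y 235–306 (enlarged pixels), aligned with the jaws, lobe and bore flat to the right.

```bash
python3 - <<'E'
from h import *; import pickle
p=pickle.load(open("w1.pkl","rb"))
q={k:ray(np.array(uv)/1.4,z,p) for k,uv,z in(("a",(358,306),54),("b",(430,306),54),("c",(358,234),54),("flat_hi",(401,248),54),("flat_lo",(401,295),54),("tip",(466,262),16),("plateL",(346,262),16))}
for k,v in q.items(): print(k,v.round(1))
print(np.linalg.norm(q["a"]-q["b"]),np.linalg.norm(q["a"]-q["c"]),np.linalg.norm(q["tip"]-q["plateL"]), "yaw",np.degrees(np.arctan2(*(q["b"]-q["a"])[1::-1])),np.degrees(np.arctan2(*(q["tip"]-q["plateL"])[1::-1])))
c=(q["b"]+q["c"])/2; d=q["tip"]-q["plateL"]; c2=q["plateL"]+d*34/86
print("hubctr",c,"plate axis",c2)
delta([*c[:2],24],np.radians(-104)); delta([*c2[:2],24])
E
```

```text
a [ 444.1 -255.2   54. ]
b [ 490.  -266.6   54. ]
c [ 456.3 -209.3   54. ]
flat_hi [ 480.6 -224.6   54. ]
flat_lo [ 473.3 -254.8   54. ]
tip [ 522.7 -251.8   16. ]
plateL [ 439.2 -231.1   16. ]
47.251804980615255 47.43760679118985 86.09125224570005 yaw -13.954161164360087 -13.952550377456813
hubctr [ 473.12850395 -237.96002804   54.        ] plate axis [ 472.19762904 -239.25751616   16.        ]
t 2.15 tcp [ 471.2 -235.6  205.7] rot [-1.5710e+00 -9.0000e-04 -1.8136e+00] gap 93.9 F [-1.  -0.8 -0.6]
shift mm [  1.7 181.7   2.4] twist 0.0015
t 2.15 tcp [ 471.2 -235.6  205.7] rot [-1.5710e+00 -9.0000e-04 -1.8136e+00] gap 93.9 F [-1.  -0.8 -0.6]
shift mm [  3.2 181.7   1.8] twist None
```

Sizes match (46 mm hub, 86 mm plate), yaw -14°. Descend and grip.

>>> {"method": "play_rows", "body": {
  "series": [
    [[0.0025,0.1,0.002],0,0],
    [[0.0025,0.1,0.002],0,0],
    [[0.0025,0.14,0.002],0,0],
    [[0.0025,0.16,0.002],0,0],
    [[0.0025,0.175,0.002],0,0],
    [[0.0025,0.181,0.002],0,0],
    [[0.0025,0.181,0.002],0,0],
    [[0.0025,0.181,0.002],0,0.3],
    [[0.0025,0.181,0.002],0,0.6],
    [[0.0025,0.181,0.002],0,0.8],
    [[0.0025,0.181,0.002],0,0.8],
    [[0.0025,0.181,0.002],0,0.8],
    [[0.0025,0.181,0.002],0,0.8],
    [[0.0025,0.181,0.002],0,0.8],
    [[0.0025,0.181,0.002],0,0.8]
  ],
  "squeeze": 30
}}

```text
clock: 3.65
eef_pos: [472.5, -238.6, 24.7]
eef_rot: [-1.571, -0.001, -1.814]
wrist_force: [-1.9, 0.6, 1.4]
finger_gap: 45.6
```

```bash
python3 - <<'E'
from h import *
delta([473,-238,200]); delta([640,-34,200],np.radians(-93.5))
E
```

```text
t 3.65 tcp [ 472.5 -238.6   24.7] rot [-1.5712e+00 -9.0000e-04 -1.8136e+00] gap 45.6 F [-1.9  0.6  1.4]
shift mm [  -0.6 -175.3    0.3] twist None
t 3.65 tcp [ 472.5 -238.6   24.7] rot [-1.5712e+00 -9.0000e-04 -1.8136e+00] gap 45.6 F [-1.9  0.6  1.4]
shift mm [-238.7 -175.5  113.4] twist -0.1817
```

>>> {"method": "play_rows", "body": {
  "series": [
    [[0,-0.03,0],0,0.8],
    [[0,-0.08,0],0,0.8],
    [[0,-0.13,0],0,0.8],
    [[0,-0.175,0],0,0.8],
    [[-0.05,-0.175,0.035],-0.05,0.8],
    [[-0.09,-0.175,0.064],-0.09,0.8],
    [[-0.12,-0.175,0.09],-0.15,0.8],
    [[-0.16,-0.175,0.115],-0.182,0.8],
    [[-0.181,-0.175,0.128],-0.182,0.8],
    [[-0.181,-0.175,0.128],-0.182,0.8],
    [[-0.181,-0.175,0.128],-0.182,0.8],
    [[-0.181,-0.175,0.128],-0.182,0.8],
    [[-0.181,-0.175,0.128],-0.182,0.8]
  ]
}}

```text
clock: 4.95
eef_pos: [639.9, -94.5, 199.8]
eef_rot: [-1.571, -0.001, -1.633]
wrist_force: [-0.2, -0.9, -2.0]
finger_gap: 45.8
```

```bash
python3 - <<'E'
from h import *
delta([640,-34,200],np.radians(-93.5)); p=P("wrist"); im=snap("wrist","w2")
cv2.imwrite("pics/w2b.png",cv2.convertScaleAbs(cv2.resize(im[:,:,::-1],(784,588),interpolation=3),alpha=1.4))
import pickle; pickle.dump(p,open("w2.pkl","wb"))
E
```

```text
t 4.95 tcp [639.9 -94.5 199.8] rot [-1.5711e+00 -9.0000e-04 -1.6328e+00] gap 45.8 F [-0.2 -0.9 -2. ]
shift mm [-60.4  -0.3  -3.6] twist -0.0009
```

View pics/w2b.png

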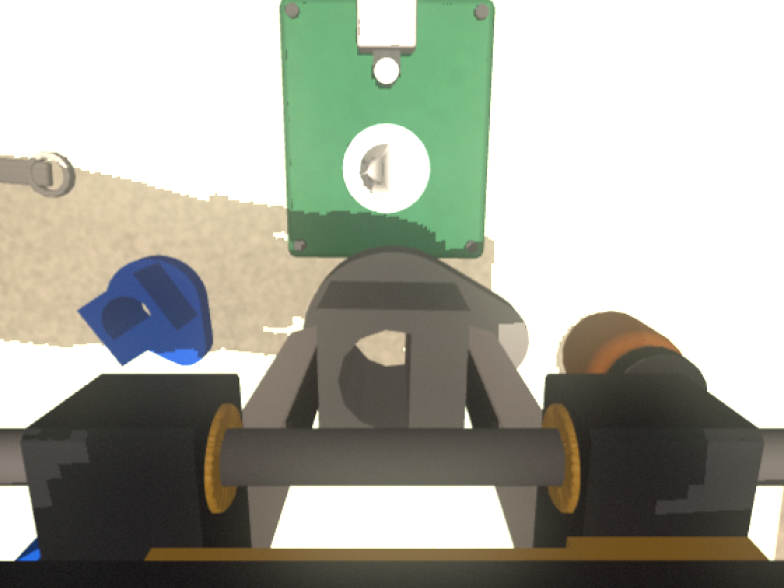

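The wrist view shows the collar centred at (387,168), flat to the right, matching the held bore's flat; the box edges are square to the tool.

```bash
python3 - <<'E'
from h import *; import pickle
p=pickle.load(open("w2.pkl","rb")); g=lambda u,v,z:ray(np.array([u,v])/1.4,z,p)
L,R,T,B=g(343,168,46),g(431,168,46),g(387,123,46),g(387,213,46)
print(L,R,T,B,np.linalg.norm(L-R),np.linalg.norm(T-B),"ctr",(L+R)/2,(T+B)/2)
a,b=g(289,257,40),g(484,257,40); print(a,b,np.linalg.norm(a-b),np.degrees(np.arctan2(*(b-a)[1::-1])))
a,b=g(280,5,40),g(289,257,40); print(np.degrees(np.arctan2(*(a-b)[1::-1]))-90)
a,b=g(494,5,40),g(484,257,40); print(np.degrees(np.arctan2(*(a-b)[1::-1]))-90)
# hub top in hand, z=TCP+29.3
a,b=g(318,310,229),g(468,310,229);print("hub",a,b,(a+b)/2,np.linalg.norm(a-b))
# bore flat in hand
print("flat",g(410,400,229),g(410,330,229), "plate far edge",g(395,247,191))
c=((L+R)/2+(T+B)/2)/2
delta([c[0],c[1],200],np.radians(-93.5))
E
```

```text
[614.15778931 -29.92787569  46.        ] [668.7810647  -33.32552337  46.        ] [643.18555447  -4.89136899  46.        ] [639.6844197  -59.40875047  46.        ] 54.72884270953274 54.629688155093625 ctr [641.46942701 -31.62669953  46.        ] [641.43498708 -32.15005973  46.        ]
[573.38402128 -84.69823364  40.        ] [701.47477862 -92.67364825  40.        ] 128.3388068920147 -3.5628523752238004
-4.111561858923224
-3.4865719513827003
hub [619.90602478 -69.99445125 229.        ] [664.52569134 -72.77443027 229.        ] [642.21585806 -71.38444076 229.        ] 44.70618443492832
flat [ 645.70189911 -100.70680272  229.        ] [646.93388589 -77.93811728 229.        ] plate far edge [643.84821701 -58.51059907 191.        ]
t 5.0 tcp [639.9 -94.4 199.8] rot [-1.5711e+00 -9.0000e-04 -1.6328e+00] gap 45.7 F [-1.3 -0.8 -1.4]
shift mm [-62.5  -0.2  -2.3] twist -0.0009
```

>>> {"method": "play_rows", "body": {
  "series": [
    [[-0.04,0,-0.002],0,0.8],
    [[-0.0625,0,-0.0028],0,0.8],
    [[-0.0625,0.03,-0.0028],0,0.8],
    [[-0.0625,0.06,-0.0028],0,0.8],
    [[-0.0625,0.07,-0.0028],0,0.8],
    [[-0.0625,0.075,-0.0028],0,0.8],
    [[-0.0625,0.08,-0.0028],0,0.8],
    [[-0.0625,0.085,-0.0028],0,0.8],
    [[-0.0625,0.088,-0.0028],0,0.8],
    [[-0.0625,0.09,-0.0028],0,0.8],
    [[-0.0625,0.092,-0.0028],0,0.8],
    [[-0.0625,0.092,-0.0028],0,0.8]
  ]
}}

```text
clock: 6.2
eef_pos: [640.9, -31.9, 107.7]
eef_rot: [-1.571, -0.001, -1.633]
wrist_force: [0.7, 0.1, -1.8]
finger_gap: 45.7
```

The bore is past the taper with no side force. Continue down.

>>> {"method": "play_rows", "body": {
  "series": [
    [[0,0.006,0],0,0.8],
    [[0,0.012,0],0,0.8],
    [[0,0.018,0],0,0.8],
    [[0,0.024,0],0,0.8],
    [[0,0.029,0],0,0.8],
    [[0,0.033,0],0,0.8],
    [[0,0.035,0],0,0.8],
    [[0,0.0365,0],0,0.8],
    [[0,0.0365,0],0,0.8]
  ]
}}

```text
clock: 7.1
eef_pos: [640.9, -31.9, 71.1]
eef_rot: [-1.571, -0.001, -1.633]
wrist_force: [1.6, 0.8, -2.1]
finger_gap: 45.5
```

Nothing binds; the underside is about at the collar. Release and retreat upward.

>>> {"method": "play_rows", "body": {
  "series": [
    [[0,0,0],0,0.4],
    [[0,0,0],0,0],
    [[0,0,0],0,0],
    [[0,0,0],0,0],
    [[0,0,0],0,0],
    [[0,-0.04,0],0,0],
    [[0,-0.09,0],0,0],
    [[0,-0.13,0],0,0],
    [[0.05,-0.13,0],0,0],
    [[0.065,-0.13,0],0,0],
    [[0.065,-0.13,0],0,0],
    [[0.065,-0.13,0],0,0]
  ]
}}

```text
clock: 8.3
eef_pos: [636.8, -96.4, 200.5]
eef_rot: [-1.572, -0.001, -1.633]
wrist_force: [-0.6, 0.4, -0.2]
finger_gap: 94.0
```

```bash
python3 - <<'E'
from h import *
delta([640,-34,200]); p=P("wrist"); im=snap("wrist","w3"); sc=snap("scene","s3")
a=cv2.resize(im[0:300,130:430,::-1],(400,400),interpolation=3); b=cv2.resize(sc[200:320,195:315,::-1],(400,400),interpolation=3)
cv2.imwrite("pics/f.png",cv2.convertScaleAbs(np.hstack([a,b]),alpha=1.3))
import pickle; pickle.dump((p,P("scene")),open("w3.pkl","wb"))
E
```

```text
t 8.3 tcp [636.8 -96.4 200.5] rot [-1.5722e+00 -5.0000e-04 -1.6333e+00] gap 94.0 F [-0.6  0.4 -0.2]
shift mm [-62.5   0.5  -0.7] twist None
```

View pics/f.png

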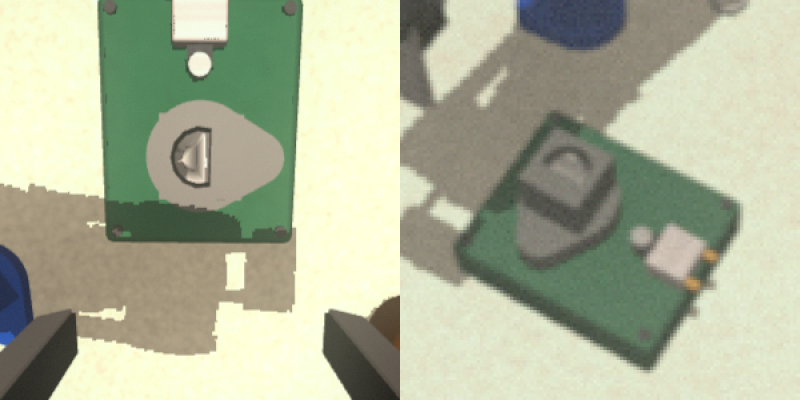

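The wrist view (left) shows the cam on the shaft, lobe and flat to the right and level. The scene view agrees. I'll check the size-based height, then hand in.

```bash
python3 - <<'E'
from h import *; import pickle
p=pickle.load(open("w3.pkl","rb"))[0]; g=lambda u,v,z:ray((130+u*.75,v*.75),z,p)
for z in(52,62,72): print(z,np.linalg.norm(g(147,156,z)-g(284,156,z)))
a,b=g(147,156,62),g(284,156,62); print("axis",a+(b-a)*34/86)
manip.sign_off()
E
```

```text
52 87.89812605104025
62 85.2150195051366
72 82.5319129592327
axis [642.25041238 -31.12386434  62.        ]
the job is handed in; nothing more can be done
```

I fitted the cam on the pump drive's shaft and handed the job in at about 8.4 s of the 40 s allowed. I gripped it by the hub, turned it about 10° to match the flat, lowered it without binding, let go and backed off.

- **Position:** in the last wrist picture the cam's axis measures (642, -31) mm, against about (641, -32) mm for the shaft.
- **Orientation:** the lobe and the bore's flat line up with the shaft's flat, and the cam looks level in both pictures.
- **Seating height:** the plate measures 85.2 mm across at the seated height, where 86 mm is nominal. That check is only good to several millimetres. The stronger evidence is that just before I let go the gripper's height put the underside within about 0.5 mm of the collar, and the shaft end showed nearly flush in the hub.
- **Contact:** the gripper was open and clear above the bench, and the wrist force stayed at about 2 N in the readings taken. I did not go near the wheel or the blue look-alikes.

The overhead and wrist cameras disagreed by about 2 mm on the shaft position, which is the calibration tolerance. I used the wrist camera's value. The sign-off gave no verdict.

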